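Clamp the round cloud painting in its holder

ROBOT

A 6-joint arm with a two-finger parallel gripper is mounted at the origin on the work surface. World frame = base frame: x ahead of the robot, y to its left, z up, the work surface at z = 0. Lengths are in m, angles in rad, forces in N, time in s.
With the tool pointing down it reaches from about 0.35 to 0.975 m from the base axis. Payload 7.1 kg.
Tool frame: the origin (TCP) lies midway between the tips of the shut fingers; the grasp point (between the pads) lies 19 mm behind it; z points along the fingers, x is the direction in which the jaws open and shut, and the axes are right-handed (so a half turn about z gives the same grasp; the last joint's range is limited). The gripper opens to 88 mm and grips with 3 to 60 N. Pads are 20 mm wide; open, the fingers measure 115 mm over their backs; the gripper's body (75 mm by 178 mm) begins 61 mm behind the grasp point.
Start: joints at [-1.254, 0.423, 1.63, -0, 1.089, -0.019], TCP at [0.206, -0.59, 0.223] pointing down, gripper open.
Joint ranges: [-3, 3], [-0.9, 2.11], [0.09, 2.58], [-1.31, 4.45], [0.11, 2.69], [-2.54, 2.54]. Speed limits (rad/s): [2.39, 2.39, 3.01, 3.14, 3.14, 3.14].

INTERFACE

Orientations are given as a unit quaternion [w, x, y, z].
In Python, from station import move_pose, movel, movej, command_gripper, wait, inverse_kinematics, read_camera, camera_info, MotionError, job_done, get_time, get_joint_pos, get_qvel, get_effort, get_tcp_pos, get_ee_rot, get_ft_force, get_ft_torque, get_grip_width gives the robot as it stands. Calls block until the motion is done:
- move_pose(position, orientation): joint-space move of the TCP to a pose.
- movel(position, frame=None, v=0.15, until_force=None): straight line of the TCP; frame=None keeps the orientation; v is the mean speed in m/s. With until_force (N) it stops when the force on the tool has changed by that much, and returns True; else False.
- movej(angles): joint-space move.
- command_gripper(opening): opening from 0.0 (shut) to 1.0 (fully open); the grip force is fixed at half the most; returns when the fingers have stopped.
- wait(seconds).
- inverse_kinematics(position, orientation): joint angles nearest the present ones, or None.
- read_camera(name): name is "side" or "top"; returns the picture (480x640x3 uint8, red, green, blue); there is no depth.
- camera_info(name): a dict with "intrinsics" (3x3 intrinsics, pixels), "T" (4x4, takes a point from camera to world coordinates). Camera axes: x right, y up, looking along -z (the intrinsics and any distortion apply to the point x, -y, -z); pixel columns grow to the right and rows downward; lengths in m; the calibration is good to about 2 mm. A picture is of the moment at which its call begins. camera_info takes no time and is no camera call.
A pose or a line that the arm cannot do raises MotionError and nothing moves.
- job_done(): hands the job in, once; it reports no verdict.
Readings, each from a call of its own:
- get_time(): time.
- get_joint_pos(): joint angles.
- get_qvel(): joint speeds.
- get_effort(): joint torques, N m.
- get_tcp_pos(): TCP position.
- get_ee_rot(): TCP orientation.
- get_ft_force(): force on the tool from outside, world axes, zero at the start.
- get_ft_torque(): the same for the moment, N m.
- get_grip_width(): opening from 0.0 (shut) to 1.0 (fully open).
Only numpy, scipy, OpenCV 4.12 (cv2) and the standard library are available. Lean on these libraries where they do the work, as an engineer would, in place of code of your own. Each camera call takes 0.05 s, during which the arm holds its last target. There are 200 camera calls.

TASK

Secure the round grey painting in its holder: press down the red lock tab of that holder's blue clamp and keep it pressed while you slide the clamp along its rail towards the painting, until the clamp's yellow lip reaches well over the painting's edge (it may go all the way up to its stop), then let the tab spring back up. Do not shove the painting about, and leave the clamp of the square painting where it is.

Things in the scene. Friction and masses are not known exactly. Their poses are not given: they have to be found in the camera images.
- round_tab (a point): Red lock tab on the blue clamp of the ROUND painting's holder: centre of its flat top, 63 mm above the table when up; 44 mm along the rail, 46 across. Frame: x along the rail away from the painting, z up. A 58 mm wide blue wall of the clamp, 15 mm higher than the tab, stands 26 mm from this point on the painting's side. The clamp's yellow lip ends 66 mm from this point, 6 mm above the painting.
- round_lock (a joint): How far that tab is pressed, m: 0 up, 0.012 fully down (stop); a spring holds it up, 6 N starts it, 10 N fully down. From 4.5 mm down the clamp slides freely along the level rail (about 1.5 N), pushed at its wall or by friction on the tab. Let go, it springs up: a pin locks in the next of the rail's notches, 9 mm apart; on the ridge between two the tab stays 3 to 4 mm down, which will do.
- round_panel (a point): Centre (half-way up, 21 mm above the table) of the round painting: loose disc, 150 mm across, 12 mm thick, dark with grey clouds, flat on its wooden holder against the ledge at the end near the robot. The clamp slides straight towards it: tab centre to this point 180 to 255 mm in plan at first, 111 mm at the rail's stop, where the lip is 30 mm over the painting. Not to be handled.
- square_tab (a point): Bystander, to be left alone: the like red tab, same point and axes, on the clamp of the other, equal holder (wooden board 400 x 190 x 15 mm) with the square painting, 140 mm, in coloured stripes. The two holders lie side by side, either one on the left.

How it is judged:
By the outcome, as a careful person would: the job done as asked, in the order asked, and still so for the second after the job is handed in, with the robot touching nothing.
It also fails if it takes over 40 s, if anything falls off the work surface, if the arm or the gripper's body presses on something with over 40 N, if the wrist force passes 120 N, or if a joint passes its speed limit or range.

## Working session

There is one attempt and no reset: what is moved stays moved. The work goes in short steps, each a Python script; the robot and the scene stay as the last script left them, time stands still between calls to the robot, and variables do not carry over. Pictures are saved under pics/ and viewed, on a budget of 10 in all, crops included, one or two more only if the job needs it, and the job is handed in when it is done.

```bash
mkdir -p pics; python3 - <<'E'
from station import *
import cv2
for n in("top","side"):
    cv2.imwrite(f"pics/{n}0.png",read_camera(n)[:,:,::-1]); i=camera_info(n); print(i)
print(get_time(),get_ee_rot())
E
```

```text
{'intrinsics': array([[563.10456081,   0.        , 314.12514586],
       [  0.        , 563.10456081, 238.24993962],
       [  0.        ,   0.        ,   1.        ]]), 'T': array([[-0.01398898,  0.98386968, -0.17833891,  0.37358505],
       [-0.99987355, -0.01511327, -0.00494718, -0.02296397],
       [-0.00756266,  0.17824715,  0.98395669,  0.92584311],
       [ 0.        ,  0.        ,  0.        ,  1.        ]])}
{'intrinsics': array([[515.32580525,   0.        , 322.74631262],
       [  0.        , 515.32580525, 236.1237637 ],
       [  0.        ,   0.        ,   1.        ]]), 'T': array([[-0.97887213,  0.14153627, -0.14756977,  0.3921787 ],
       [-0.20355021, -0.74301734,  0.63756768,  0.57568185],
       [-0.01940795,  0.65413509,  0.7561287 ,  0.76521354],
       [ 0.        ,  0.        ,  0.        ,  1.        ]])}
0.1 [-4.11548249e-04  8.15329898e-01 -5.78996263e-01 -5.61749567e-04]
```

View pics/top0.png

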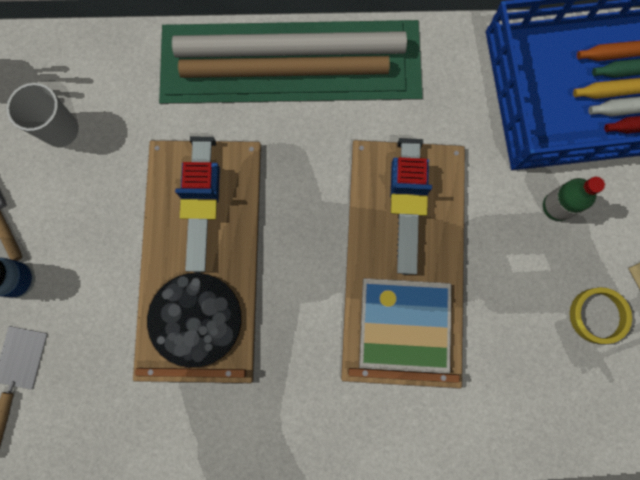

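View pics/side0.png

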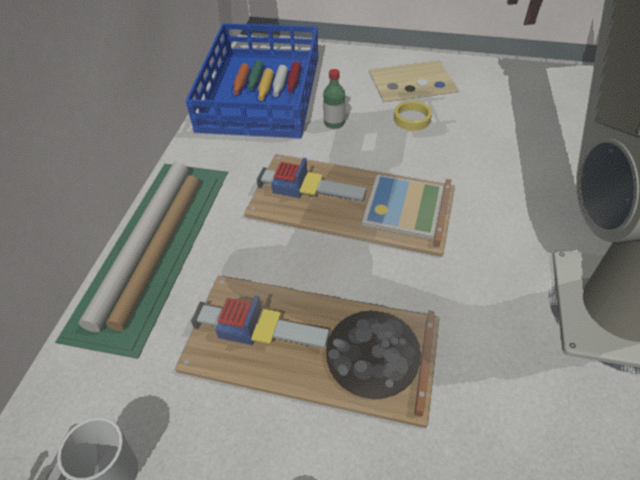

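The top view shows the round painting at about (195,320) with its tab at (197,176) on the left holder. In the side view the tab is at about (235,313). Next I'll segment both and measure.

```bash
cat > h.py <<'E'
import numpy as np, cv2
from station import *
def ray(n,p):
    i=camera_info(n); d=np.linalg.inv(i["intrinsics"])@[p[0],p[1],1]
    return i["T"][:3,3], i["T"][:3,:3]@(d*[1,-1,-1])
def atz(n,p,z):
    o,d=ray(n,p); return o+d*(z-o[2])/d[2]
def proj(n,P):
    i=camera_info(n); c=np.linalg.inv(i["T"])@[*P,1]; u=i["intrinsics"]@(c[:3]*[1,-1,-1]); return u[:2]/u[2]
def tri(pa,pb):
    (o,d),(q,e)=ray("top",pa),ray("side",pb)
    s=np.linalg.lstsq(np.c_[d,-e],q-o,rcond=None)[0]; A,B=o+s[0]*d,q+s[1]*e
    return (A+B)/2,np.linalg.norm(A-B)
def red(img,win):
    x0,y0,x1,y1=win; w=img[y0:y1,x0:x1].astype(int)
    m=((w[...,0]>90)&(w[...,0]>2.2*w[...,1])&(w[...,0]>2.2*w[...,2])).astype(np.uint8)
    m=cv2.morphologyEx(m,cv2.MORPH_CLOSE,np.ones((5,5)))
    h=cv2.convexHull(cv2.findNonZero(m)); r=cv2.minAreaRect(h); M=cv2.moments(h)
    return np.array([M['m10']/M['m00']+x0,M['m01']/M['m00']+y0]), cv2.boxPoints(r)+[x0,y0]
def yellow(img,win):
    x0,y0,x1,y1=win; w=img[y0:y1,x0:x1].astype(int)
    m=((w[...,0]>130)&(w[...,1]>110)&(w[...,2]<80)).astype(np.uint8)
    r=cv2.minAreaRect(cv2.findNonZero(m)); return cv2.boxPoints(r)+[x0,y0]
E
python3 - <<'E'
from h import *
np.set_printoptions(precision=4,suppress=True)
t=cv2.imread("pics/top0.png")[:,:,::-1]; s=cv2.imread("pics/side0.png")[:,:,::-1]
a,ba=red(t,(160,130,240,240)); b,bb=red(s,(200,270,300,360))
print(a,b,"tri",tri(a,b),"top@63",atz("top",a,.063),"side@63",atz("side",b,.063))
print("box top",[atz("top",p,.063)[:2] for p in ba]); print("box side",[atz("side",p,.063)[:2] for p in bb])
y=yellow(t,(160,180,240,240)); print("yellow",y,[atz("top",p,.036)[:2] for p in y])
g=t[250:372,135:258].astype(int); m=((g[...,0]<1.25*g[...,2])).astype(np.uint8)
m=cv2.morphologyEx(cv2.morphologyEx(m,cv2.MORPH_OPEN,np.ones((5,5))),cv2.MORPH_CLOSE,np.ones((9,9)))
m[:18]=0
c=max(cv2.findContours(m,0,2)[0],key=cv2.contourArea); e=cv2.fitEllipse(c); p=np.array(e[0])+[135,250]
print("disc",p,e[1],atz("top",p,.027))
for n,q in (("rail end",(202,143)),("rail near",(196,268))): print(n,atz("top",q,.03))
for q in ((152,141),(260,141),(135,381),(251,382)): print("board",atz("top",q,.015))
a2,_=red(t,(380,130,450,187)); print("sq",atz("top",a2,.063))
E
```

```text
[196.0508 174.4926] [233.6667 321.6667] tri (array([0.6408, 0.1726, 0.0409]), np.float64(0.0037727045121020005)) top@63 [0.636  0.1679 0.063 ] side@63 [0.6313 0.1851 0.063 ]
box top [array([0.6571, 0.1909]), array([0.6564, 0.1461]), array([0.6151, 0.1453]), array([0.6158, 0.1898])]
box side [array([0.6466, 0.1876]), array([0.6468, 0.1869]), array([0.6181, 0.1832]), array([0.6179, 0.1839])]
yellow [[152.6139 208.1823]
 [162.     182.    ]
 [219.5142 202.6183]
 [210.1281 228.8006]] [array([0.5886, 0.2433]), array([0.6324, 0.2295]), array([0.5961, 0.1346]), array([0.5529, 0.149 ])]
disc [193.7639 319.5071] (90.52396392822266, 94.15907287597656) [0.4087 0.174  0.027 ]
rail end [0.7005 0.1666 0.03  ]
rail near [0.4904 0.1717 0.03  ]
board [0.711 0.255 0.015]
board [0.7079 0.0712 0.015 ]
board [0.3145 0.267  0.015 ]
board [0.3105 0.0841 0.015 ]
sq [ 0.6379 -0.1756  0.063 ]
```

The top view fits the given sizes: the tab measures 41 x 45 mm and the disc is about 150 mm. The tab-to-disc distance is 227 mm, and the rail angle is about -0.028 rad. The side mask was poor because it caught only part of the tab. Now I'll approach with shut fingers and feel for the tab top, keeping a little to the wall side of its centre.

```bash
cat >> h.py <<'E'
a=-.028; u=np.array([np.cos(a),np.sin(a),0]); tab=np.array([.636,.168,0]); th=np.pi/2+a
Q=[0,np.cos(th/2),np.sin(th/2),0]
st=lambda s: print(s,"t",round(get_time(),2),"tcp",np.round(get_tcp_pos(),4),"F",np.round(get_ft_force(),2))
E
python3 - <<'E'
from h import *
command_gripper(0.0)
p=tab-.006*u
move_pose([p[0],p[1],.2],Q); movel([p[0],p[1],.085],v=.1); wait(.2); st("above")
print(movel([p[0],p[1],.055],v=.015,until_force=3)); st("contact")
s=read_camera("side"); t=read_camera("top")
a=cv2.resize(t[100:260,110:290],None,fx=2.2,fy=2.2); b=cv2.resize(s[250:410,160:340],None,fx=2.2,fy=2.2)
cv2.imwrite("pics/c1.png",np.hstack([a,b])[:,:,::-1])
E
```

```text
above t 5.99 tcp [0.6304 0.1683 0.0856] F [ 0.28 -0.59 -0.84]
True
contact t 7.34 tcp [0.63   0.1682 0.0629] F [-0.55  0.15  5.63]
```

View pics/c1.png

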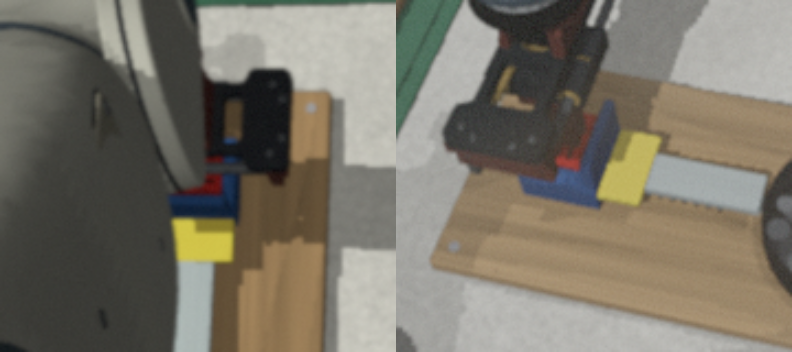

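Contact came at z = 0.0629, which matches the 63 mm tab height. The crop shows the tool over the red tab, behind the blue wall. Now I'll press down and start the slide.

```bash
python3 - <<'E'
from h import *
p=tab-.006*u
movel([p[0],p[1],.0535],v=.02); wait(.2); st("pressed")
for d in (.02,.05,.08):
    q=p-d*u; print(movel([q[0],q[1],.0535],v=.04,until_force=20)); st(d)
s=read_camera("side")
cv2.imwrite("pics/s2.png",cv2.resize(s[230:430,160:460],None,fx=2.5,fy=2.5)[:,:,::-1])
E
```

```text
pressed t 8.24 tcp [0.6307 0.1682 0.0546] F [-0.29 -0.5   8.68]
False
0.02 t 8.89 tcp [0.6107 0.1688 0.0547] F [-0.36 -1.05  8.35]
False
0.05 t 9.79 tcp [0.581  0.1697 0.0547] F [-0.98 -0.59  9.62]
False
0.08 t 10.69 tcp [0.551  0.1706 0.0546] F [-0.55 -0.96  8.68]
```

View pics/s2.png

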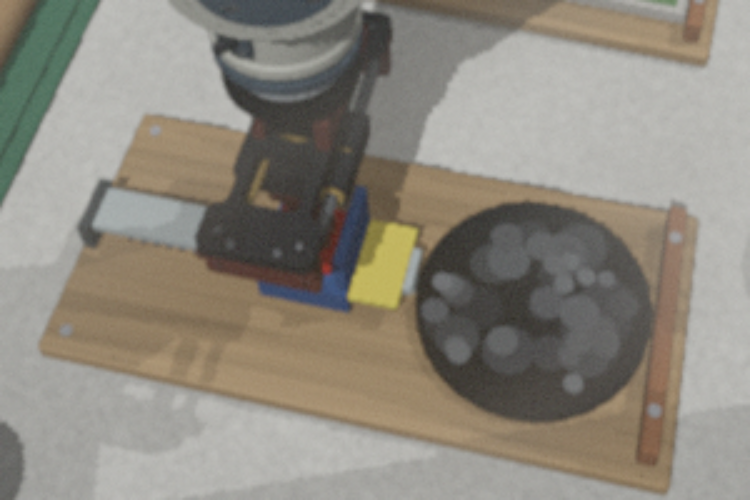

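The side view shows the clamp being dragged with the tool. Its lip is just short of the disc, and the disc is still against the ledge. I'll go on to about 4 mm short of the stop.

```bash
python3 - <<'E'
from h import *
p=tab-.006*u
q=p-.112*u; print(movel([q[0],q[1],.0535],v=.03,until_force=12)); wait(.2); st("end")
c=get_tcp_pos(); movel([c[0],c[1],.075],v=.03); movel([c[0],c[1],.2],v=.12); st("up")
move_pose([.45,-.15,.3],Q); wait(.2); st("clear")
s=read_camera("side"); t=read_camera("top")
a=cv2.resize(t[130:390,120:270],None,fx=2,fy=2); b=cv2.resize(s[230:430,160:410],None,fx=2,fy=2); b=cv2.copyMakeBorder(b,0,120,0,0,0)
cv2.imwrite("pics/f3.png",np.hstack([a,b])[:,:,::-1]); cv2.imwrite("pics/top3.png",t[:,:,::-1])
E
```

```text
False
end t 12.16 tcp [0.5193 0.1715 0.0545] F [ 0.87 -1.38  7.83]
up t 14.22 tcp [0.5188 0.1713 0.1993] F [-0.65 -0.23 -0.96]
clear t 15.72 tcp [ 0.4503 -0.1492  0.2996] F [-0.53 -0.27 -0.48]
```

View pics/f3.png

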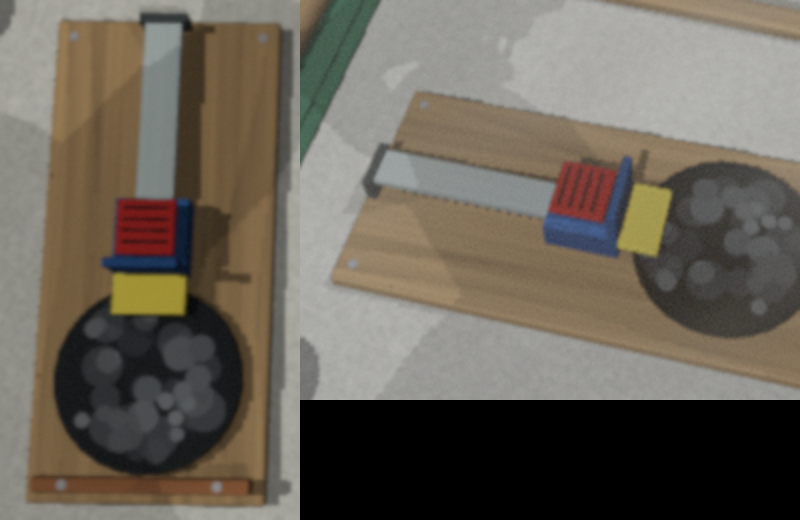

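The picture shows the yellow lip over the disc's edge and the disc still at the ledge. Next I'll measure the overlap, the tab height and the shifts of the disc and the square tab.

```bash
python3 - <<'E'
from h import *
np.set_printoptions(precision=4,suppress=True)
t=cv2.imread("pics/top3.png")[:,:,::-1]; t0=cv2.imread("pics/top0.png")[:,:,::-1]
a,_=red(t,(160,215,240,262)); T=atz("top",a,.063); print("tab",a,T)
x=t[:,:,:].astype(int); c=((x[...,0]>110)&(x[...,1]>90)&(x[...,2]<90)&(x[...,1]>.7*x[...,0])); r=np.argwhere(c[255:300,170:218])+[255,170]
print("lip rows",r.min(0),r.max(0),"lip end x",atz("top",(195,r[:,0].max()+.5),.035))
for n,i in (("before",t0),("after",t)):
    print(n,"square tab",red(i,(380,130,450,187))[0])
# disc shift: match lower cloud pattern
p=t0[310:352,160:232]; m=cv2.matchTemplate(t[300:362,150:242].copy(),p.copy(),cv2.TM_CCOEFF_NORMED); print("disc shift",np.array(cv2.minMaxLoc(m)[3])-10,m.max())
print("tab-disc",np.linalg.norm(T[:2]-[.4087,.174]))
P=np.array([*T[:2],0]); s=read_camera("side")
w=s[305:345,425-0:480]
S=s[295:345,420-150:480-140].astype(int); mm=(S[...,0]>80)&(S[...,0]>1.8*S[...,1])&(S[...,0]>1.8*S[...,2])&(S[...,1]<70); 
rr=np.argwhere(mm); print("side red bbox",rr.min(0)[::-1]+[270,295],rr.max(0)[::-1]+[270,295],"pred up",proj("side",P+[0,0,.063]),"pred down",proj("side",P+[0,0,.051]))
E
```

```text
tab [192.4048 242.9715] [0.5254 0.171  0.063 ]
lip rows [255 170] [286 212] lip end x [0.4602 0.1715 0.035 ]
before square tab [411.8952 170.0066]
after square tab [411.7935 170.0667]
disc shift [0 0] 0.91737
tab-disc 0.11674914808803812
side red bbox [285 311] [317 340] pred up [300.8074 325.2375] pred down [301.1976 329.1957]
```

The lip is about 24 mm over the painting (30 at the stop), the tab is up, the disc shows no shift and the square tab hasn't moved. Handing in.

```bash
python3 -c "
from h import *
job_done(); st('done')"
```

```text
the job is handed in; nothing more can be done
the job is handed in; nothing more can be done
```

The round painting is secured: its clamp's lip now reaches about 24 mm over the edge, and the job is handed in. I pressed the red tab about 8 mm down with shut fingers (about 9 N), slid the clamp about 111 mm along the rail, then lifted straight off and moved the arm clear. The last clock reading was 15.7 s, before the final picture and hand-in.

**Last checks:**
- **Clamp position:** tab to disc centre is 117 mm, so the clamp sits about 6 mm short of its stop.
- **Tab:** it shows at its up height in the side view. That view gives only about 0.3 pixel per mm, so I can't rule out it resting 3 to 4 mm down on a ridge, which is allowed.
- **Painting:** the round painting shows no shift, to the pixel (about 1.6 mm).
- **Square clamp:** its tab is unmoved, within 0.1 pixel.

**Disagreement:** my first automatic side-view reading of the tab was off because it caught only part of it. I relied on the top view instead, and touching the tab at z = 62.9 mm confirmed its height.

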